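Close up the gearbox parts chest

TASK

Close up the grey parts chest on the gearbox bench so that no grit gets in: with the fingertips push both of its drawers fully home, in either order, and then, after both, push its lid down until it is fully shut. Only push: nothing is to be picked up, the chest itself must not be shoved along the bench or lifted, and the gearbox parts standing around it stay where they are.

Things in the scene. Friction and masses are not known exactly. Their poses are not given: they have to be found in the camera images.
- chest: loose grey steel parts chest on the bench, about 8 kg; slides if pushed with over about 35 N. 170 mm deep (its x), 300 wide (its y), 95 tall to the rim of the open tray on top, 103 with the lid shut. Origin: centre of its underside. Its +x runs from its front (drawers, robot side) to its back, +y to its left seen from the robot
- left_drawer (a joint): how far the left drawer (the one at the chest's +y side) is out, m: 0 shut with its front flush with the chest's front, up to 0.11. It slides along the chest's x and needs about 2 N to push; it stays where it is left
- right_drawer (a joint): the same for the right drawer (at the chest's -y side)
- left_front (a point): centre of the outer (robot-side) face of the left drawer's flat front panel, which is 136 mm wide, 52 mm tall and 8 mm thick, from 8.5 to 60.5 mm above the bench; this point is 38 mm above the bench and 73.5 mm to the left of the chest's middle. The drawer's other walls are 36 mm tall
- right_front (a point): the same for the right drawer, 73.5 mm to the right of the chest's middle
- lid (a joint): opening angle of the chest's lid, rad: 0 shut flat on the rim, 1.57 upright, at most 1.8. A flat plate 170 x 300 x 8 mm hinged on the chest's back rim, its free edge towards the robot when shut. The hinge is stiff: the lid stays where it is left, and about 3 N across its free edge moves it
- lid_edge (a point): middle of the lid's free edge, on its outer face (the upper face when shut), 170 mm from the hinge line. Its axes: x runs from the free edge to the hinge, z out of the outer face
- lid_hinge (a point): middle of the lid's hinge line, at the back rim of the chest 95.5 mm above the bench, on the lid's inner face (the lid's outer face lies 8 mm further out)
- sun_gear: small bright steel gear standing on the bench in front of the chest, between the paths of the two drawers; 42 mm diameter, 26 mm tall, with a 22 mm hub on top to 46 mm. A bystander. Origin: centre of its underside
- clutch_drum: dark steel drum standing to the left of the chest, 110 mm diameter, 65 mm tall. A bystander. Origin: centre of its underside
- output_shaft: bright steel shaft standing on its 84 mm gear to the right of the chest, 154 mm tall. A bystander. Origin: centre of its underside
- cup: open white plastic cup standing to the front left of the chest, 72 mm across its rim, 80 mm tall. A bystander. Origin: centre of its underside
- ring_gear: dark steel ring lying flat to the front right of the chest, 104 mm outside diameter, 20 mm tall. A bystander. Origin: centre of its underside
- bearing: bright steel ring lying flat at the front left of the chest, 60 mm outside diameter, 16 mm tall. A bystander. Origin: centre of its underside
- wrench: steel wrench lying flat on the bench at the front right, 170 mm long. A bystander. Origin: centre of its underside

How it is judged:
On the way, in this order (a step that is already met when the one before it is completed fails the run):
1. both drawers are fully home (value of joint each of left_drawer, right_drawer below 0.004 m), for 0.2 s.
2. then the lid is shut (all of step 1 and value of joint lid below 0.035 rad), for 0.2 s.
At the end, for the whole second after the job is handed in: both drawers are within 4 mm of fully in, the lid within 0.035 rad (6 mm at its edge) of shut, the chest at rest within 20 mm of where it stood, and every gearbox part within 30 mm of where it stood (all of step 2 and distance of chest from where it was at the start of the episode below 0.02 m and linear speed of chest below 0.02 m/s and velocity of joint lid below 0.05 rad/s and distance of each of sun_gear, clutch_drum, output_shaft, cup, ring_gear, bearing, wrench from where it was at the start of the episode below 0.03 m); the robot touches nothing.
It fails at once if the chest is shoved more than 20 mm along the bench (distance of chest from where it was at the start of the episode above 0.02 m).
It fails at once if the chest is lifted or tipped (height (world z) of chest above 0.012 m or angle between chest's own z axis and vertical above 0.1 rad).
It fails at once if one of the gearbox parts is knocked aside, lifted or carried (moved more than 30 mm) (distance of any of sun_gear, clutch_drum, output_shaft, cup, ring_gear, bearing, wrench from where it was at the start of the episode above 0.03 m).
It fails at once if a standing part is tipped over (angle between any of sun_gear, clutch_drum, output_shaft, cup's own z axis and vertical above 0.5 rad).
It also fails if it takes over 59 s, if anything falls off the work surface, if the arm or the gripper's body presses on something with over 40 N, if the wrist force passes 120 N, or if a joint passes its speed limit or range.

ROBOT

A 6-joint arm with a two-finger parallel gripper is mounted at the origin on the work surface. World frame = base frame: x ahead of the robot, y to its left, z up, the work surface at z = 0. Lengths are in m, angles in rad, forces in N, time in s.
With the tool pointing down it reaches from about 0.375 to 0.975 m from the base axis. Payload 3.8 kg.
Tool frame: the origin (TCP) lies midway between the tips of the shut fingers; the grasp point (between the pads) lies 19 mm behind it; z points along the fingers, y is the line along which they close (so a half turn about z gives the same grasp; the last joint's range is limited). The gripper opens to 85 mm and grips with 20 to 120 N. Pads are 22 mm wide; open, the fingers measure 114 mm over their backs; the gripper's body (76 mm by 85 mm) begins 54 mm behind the grasp point. The pads swing forward as they close: fully open they stand 13 mm farther back than shut.
Start: joints at [1.227, 0.264, 1.604, -0, 1.274, -0.037], TCP at [0.204, 0.643, 0.231] pointing down, gripper open.
Joint ranges: [-2.63, 2.63], [-0.94, 2.18], [0.31, 2.57], [-1.31, 4.45], [0, 2.66], [-2.55, 2.55]. Speed limits (rad/s): [2.57, 2.57, 3.14, 3.14, 3.14, 3.14].

INTERFACE

Orientations are given as a unit quaternion [x, y, z, w].
In Python, from rig import manip gives the robot as it stands.
- The arm moves only by the tool carry_out, never from a script. Its argument "steps" is a list that holds one entry, the list of rows, each a list of 7 numbers: the shift along the tool's x, y, z in cm, then the turn, a rotation vector about the tool's x, y, z in degrees, then the closure, from 0 (fully open) to 1 (shut). A call has 1 to 12 rows; each row shifts and turns the commanded pose from where the row before left it, along the tool's axes as they then stand; what a row does not reach is not made up. A row lasts 1/12 s, in which the tool goes at most 41.7 mm and 7.16 degrees, less where a joint would pass 70% of its speed; a pose out of reach is approached as far as the arm can. A call with a gripper value outside its range is refused whole. The fingers move at their own pace and stop on an object; "grip_force" is the grip in N (left out, the last holds). Time passes only in rows, so rows that do not move let the fingers close. It gives the time, the measured TCP pose, the force, the opening and the grip force at its end, in the units of the state.
- manip.get_state(): the state, without advancing time (a new reading comes with each control period).
- manip.grab_frame(name): name is "side" or "top"; returns (picture, depth): 384x512x3 uint8, blue, green, red; 384x512 float32, m along the optical axis (not along the pixel's ray), 0 where there is no reading.
- manip.camera_model(name): a dict with "mtx" (3x3 intrinsics, pixels), "origin" and "rotation" of the camera in the world. Camera axes: x right, y up, looking along -z (the intrinsics and any distortion apply to the point x, -y, -z); pixel columns grow to the right and rows downward; lengths in m; the calibration is good to about 2 mm. A picture is of the moment at which its call begins. camera_model takes no time and is no camera call.
- manip.finish_job(): hands the job in; it is judged then, once.
The state is a dict: "time": time; "joint_positions": joint angles; "joint_vel": joint speeds; "joint_torque": joint torques, N m; "position": TCP position; "tcp_rot": TCP orientation; "force": force on the tool from outside, world axes, zero at the start; "ft_torque": the same for the moment, N m; "width": finger opening in m; "gripper_force": force on a finger pad.
Only numpy, scipy, OpenCV 4.12 (cv2) and the standard library are available. Lean on these libraries where they do the work, as an engineer would, in place of code of your own. Each camera call takes 0.05 s, during which the arm holds its last target. There are 200 camera calls.

## Working session

There is one attempt and no reset: what is moved stays moved. The work goes in short steps, Python scripts to look and compute and a tool call to move; the robot and the scene stay as the last step left them, time stands still between calls to the robot, and variables do not carry over. Pictures are saved under pics/ and viewed, at most 10 in all, crops included, and the job is handed in when it is done.

Besides the shell and the picture viewer there is one more tool, called after ">>>" in YAML: its name, and indented under it one key for each argument. carry_out: Moves the arm, as the interface text tells. Its arguments: {"type":"object","properties":{"steps":{"type":"array"},"grip_force":{"type":"number"}},"required":["steps"]}

```bash
mkdir -p pics; ls
cat > h.py <<'E'
import numpy as np, cv2
from rig import manip
def cloud(name):
    im,d=manip.grab_frame(name); c=manip.camera_model(name)
    K=np.array(c["mtx"]);R=np.array(c["rotation"]);o=np.array(c["origin"])
    if R.shape!=(3,3):
        from scipy.spatial.transform import Rotation as Q; R=Q.from_quat(R).as_matrix()
    v,u=np.mgrid[:im.shape[0],:im.shape[1]]
    p=np.stack([(u-K[0,2])/K[0,0]*d,-(v-K[1,2])/K[1,1]*d,-d],-1)
    P=p@R.T+o; P[d==0]=np.nan
    return im,d,P
E
python3 - <<'E'
from h import *
for n in("side","top"):
    im,d,P=cloud(n); cv2.imwrite(f"pics/{n}0.png",im); np.save(f"{n}0.npy",P)
    c=manip.camera_model(n); print(n,c, (d>0).mean())
print(manip.get_state())
E
```

```text
pics
side {'mtx': array([[376.8764686 ,   0.        , 254.57880276],
       [  0.        , 376.8764686 , 194.28785315],
       [  0.        ,   0.        ,   1.        ]]), 'origin': array([ 0.4373961 , -0.62942959,  0.6014922 ]), 'rotation': array([ 0.45074391, -0.03268334, -0.08016317,  0.8884456 ])} 0.9959615071614584
top {'mtx': array([[382.391971  ,   0.        , 256.93373669],
       [  0.        , 382.391971  , 194.37328118],
       [  0.        ,   0.        ,   1.        ]]), 'origin': array([0.41819382, 0.05028547, 1.13289739]), 'rotation': array([-0.05224136,  0.05058614,  0.71321522, -0.69716277])} 0.9959767659505209
{'time': 0.1, 'joint_positions': array([ 1.22712025e+00,  2.64706410e-01,  1.60524452e+00, -1.12627332e-05,
        1.27371543e+00, -3.68595400e-02]), 'joint_vel': array([ 0.00155617, -0.00354073, -0.00204372, -0.00137668, -0.00039386,
        0.00013137]), 'joint_torque': array([ 8.34043976e-05, -5.16704249e+01, -3.68588734e+01, -1.41302858e-04,
        6.26970985e-03,  3.41254854e-06]), 'position': array([0.20362098, 0.64285402, 0.23006344]), 'tcp_rot': array([ 1.52805537e-01,  9.88255732e-01, -1.01915790e-03, -1.90805429e-04]), 'force': array([-0.05757065,  0.77891867,  0.71557674]), 'ft_torque': array([-0.01970401,  0.02717927, -0.00769649]), 'gripper_force': 0.0, 'width': 0.08525244903877598}
```

View pics/top0.png

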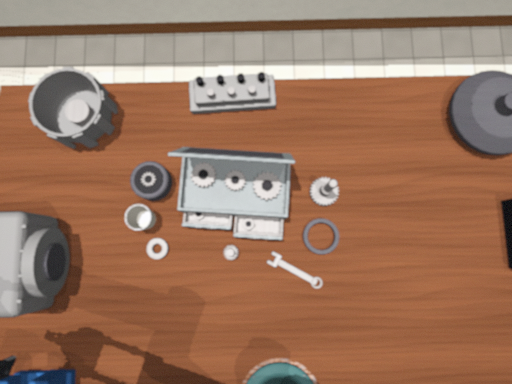

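View pics/side0.png

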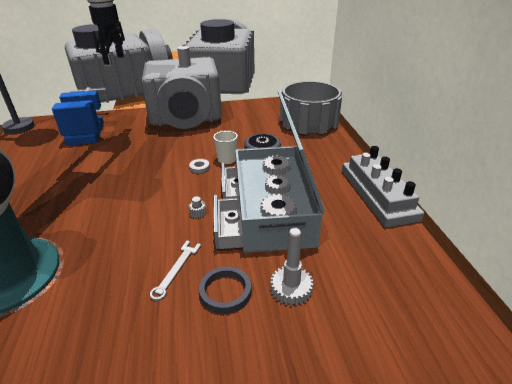

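The top view shows the chest around (235,185). Its left drawer front is near row 228 and its right drawer front near row 239. The lid is about upright, with its edge at row ~153, and the sun gear is at (231,253). The side view confirms this, with the lid edge running from (282,95) to (315,205).

Run:
```python
from h import *
T=np.load("top0.npy");S=np.load("side0.npy")
im=cv2.imread("pics/top0.png")
def P(n,A,u,v): print(n,u,v,np.round(A[v,u],3))
for u in (190,210,228): 
  for v in range(222,234): P("L",T,u,v) if u==210 else None
for v in range(228,246): P("R",T,262,v)
f=lambda A,lo,hi,box:A[(A[...,2]>lo)&(A[...,2]<hi)&(A[...,0]>box[0])&(A[...,0]<box[1])&(A[...,1]>box[2])&(A[...,1]<box[3])]
for nm,A in(("T",T),("S",S)):
  q=f(A,.085,.105,(.35,.75,-.15,.3)); print(nm,"rim",len(q))
  if len(q): r=cv2.minAreaRect(q[:,:2].astype(np.float32)); print(r, cv2.boxPoints(r))
  q=f(A,.2,.3,(.4,.75,-.15,.3)); print("lid z>.2",len(q),q.mean(0),q.min(0),q.max(0))
  for lo in np.arange(.1,.28,.02):
    q=f(A,lo,lo+.02,(.4,.8,-.15,.3)); print(round(lo,2),len(q),np.round(np.median(q,0),3) if len(q) else'')
  for yb in ((.06,.2),(-.09,.05)):
    q=f(A,.052,.066,(.38,.53,*yb)); print("dr",yb,len(q),q.min(0) if len(q) else'',q.max(0) if len(q) else '')
for n,u,v in(("sun",231,253),("drum",151,180),("shaft",330,185),("cup",141,217),("bear",157,249),("ring",321,236),("wrench",295,270)):
  w=T[v-18:v+19,u-25:u+26].reshape(-1,3); w=w[w[:,2]>.01]; w=w[(w[:,2]<.17)]; print(n,w.min(0).round(3),w.max(0).round(3))
```

```text
L 210 222 [0.504 0.191 0.011]
L 210 223 [0.501 0.19  0.015]
L 210 224 [0.496 0.186 0.045]
L 210 225 [0.492 0.184 0.061]
L 210 226 [0.489 0.185 0.058]
L 210 227 [0.486 0.185 0.06 ]
L 210 228 [0.485 0.188 0.034]
L 210 229 [ 0.484  0.192 -0.003]
L 210 230 [0.481 0.192 0.004]
L 210 231 [0.478 0.192 0.   ]
L 210 232 [0.475 0.192 0.002]
L 210 233 [0.472 0.192 0.001]
R 262 228 [0.483 0.038 0.014]
R 262 229 [0.48  0.039 0.01 ]
R 262 230 [0.477 0.039 0.014]
R 262 231 [0.474 0.039 0.009]
R 262 232 [0.471 0.039 0.015]
R 262 233 [0.468 0.039 0.011]
R 262 234 [0.464 0.039 0.045]
R 262 235 [0.461 0.039 0.044]
R 262 236 [0.458 0.04  0.06 ]
R 262 237 [0.455 0.04  0.059]
R 262 238 [0.452 0.04  0.062]
R 262 239 [ 0.451  0.039 -0.003]
R 262 240 [0.448 0.039 0.002]
R 262 241 [ 0.445  0.039 -0.001]
R 262 242 [ 0.442  0.039 -0.002]
R 262 243 [ 0.44   0.039 -0.001]
R 262 244 [0.437 0.04  0.003]
R 262 245 [ 0.434  0.04  -0.002]
T rim 898
((0.6035649180412292, 0.057718127965927124), (0.41394269466400146, 0.17825309932231903), 84.8355712890625) [[ 0.4961698  -0.14039034]
 [ 0.67369926 -0.15643567]
 [ 0.710960
[... 1015 characters left out ...]
 84 [ 0.594 -0.141  0.152]
0.16 36 [ 0.653 -0.042  0.169]
0.18 45 [ 0.646 -0.041  0.19 ]
0.2 42 [ 0.639 -0.04   0.211]
0.22 52 [ 0.632 -0.039  0.231]
0.24 267 [0.631 0.061 0.255]
0.26 0 
dr (0.06, 0.2) 155 [0.45475901 0.06001612 0.05203239] [0.52978761 0.19741759 0.06568967]
dr (-0.09, 0.05) 191 [ 0.44746969 -0.03273603  0.05214145] [0.52998145 0.04962275 0.06573146]
sun [0.396 0.056 0.01 ] [0.462 0.152 0.063]
drum [0.572 0.305 0.011] [0.677 0.413 0.073]
shaft [ 0.551 -0.188  0.01 ] [ 0.629 -0.103  0.157]
cup [0.484 0.338 0.01 ] [0.575 0.419 0.084]
bear [0.403 0.317 0.01 ] [0.461 0.377 0.021]
ring [ 0.406 -0.182  0.01 ] [ 0.505 -0.079  0.025]
wrench [ 0.316 -0.127  0.01 ] [0.41  0.018 0.022]
```

Run:
```python
from h import *
T=np.load("top0.npy");S=np.load("side0.npy")
def fit(n,A,yb,zb,xb,how):
  out=[]
  for y in np.arange(yb[0],yb[1],.006):
    m=(abs(A[...,1]-y)<.004)&(A[...,2]>zb[0])&(A[...,2]<zb[1])&(A[...,0]>xb[0])&(A[...,0]<xb[1])
    if m.sum()>1: out.append((how(A[m][:,0]),y,np.median(A[m][:,2])))
  o=np.array(out); k=np.polyfit(o[:,1],o[:,0],1); r=o[:,0]-np.polyval(k,o[:,1])
  g=abs(r)<2*r.std()+1e-4; k=np.polyfit(o[g,1],o[g,0],1)
  print(n,"slope",k[0].round(4),"x at y=.02,.10,.18",np.polyval(k,[.02,.1,.18]).round(4),"res",r[g].std().round(4),"y",o[:,1].min().round(3),o[:,1].max().round(3),"z",np.median(o[:,2]).round(3))
for n,A in(("T",T),("S",S)):
  fit(n+" Lfront",A,(.11,.26),(.053,.066),(.46,.5),np.min)
  fit(n+" Rfront",A,(-.03,.105),(.053,.066),(.43,.475),np.min)
  fit(n+" rimfront",A,(-.02,.24),(.088,.1),(.49,.56),np.min)
  fit(n+" lidedge hi",A,(-.02,.24),(.24,.265),(.6,.68),np.median)
  fit(n+" lid low",A,(-.02,.24),(.105,.12),(.6,.75),np.median)
  for nm,zb,xb in(("L",(.053,.066),(.47,.5)),("R",(.053,.066),(.44,.47)),("sun",(.035,.05),(.38,.45)),("sunlow",(.012,.03),(.38,.45)),("rim",(.09,.1),(.53,.6)),("lid",(.24,.265),(.6,.68))):
    m=(A[...,2]>zb[0])&(A[...,2]<zb[1])&(A[...,0]>xb[0])&(A[...,0]<xb[1])&(A[...,1]>-.06)&(A[...,1]<.27); q=A[m]; print(nm,len(q),q.min(0).round(3),q.max(0).round(3))
```

```text
T Lfront slope 0.0853 x at y=.02,.10,.18 [0.4713 0.4781 0.485 ] res 0.0028 y 0.11 0.26 z 0.06
T Rfront slope 0.0916 x at y=.02,.10,.18 [0.4511 0.4584 0.4658] res 0.0009 y -0.012 0.102 z 0.06
T rimfront slope 0.0876 x at y=.02,.10,.18 [0.512 0.519 0.526] res 0.0007 y -0.02 0.238 z 0.094
T lidedge hi slope 0.0874 x at y=.02,.10,.18 [0.6282 0.6352 0.6422] res 0.0005 y -0.02 0.238 z 0.255
T lid low slope 0.0886 x at y=.02,.10,.18 [0.6852 0.6923 0.6993] res 0.0013 y -0.02 0.238 z 0.109
L 148 [0.482 0.131 0.053] [0.499 0.263 0.064]
R 149 [ 0.448 -0.013  0.053] [0.465 0.121 0.064]
sun 51 [0.404 0.    0.042] [0.449 0.142 0.049]
sunlow 96 [0.381 0.001 0.012] [0.45  0.152 0.029]
rim 181 [ 0.53  -0.035  0.09 ] [0.599 0.268 0.1  ]
lid 531 [ 0.619 -0.038  0.24 ] [0.656 0.258 0.261]
S Lfront slope 0.0941 x at y=.02,.10,.18 [0.4704 0.4779 0.4855] res 0.0024 y 0.11 0.26 z 0.058
S Rfront slope 0.0869 x at y=.02,.10,.18 [0.451  0.4579 0.4649] res 0.0001 y -0.018 0.102 z 0.059
S rimfront slope 0.0866 x at y=.02,.10,.18 [0.512  0.519  0.5259] res 0.0007 y -0.02 0.238 z 0.093
S lidedge hi slope 0.0876 x at y=.02,.10,.18 [0.6268 0.6338 0.6408] res 0.0006 y -0.02 0.238 z 0.255Traceback (most recent call last):
  File "<stdin>", line 16, in <module>
  File "<stdin>", line 8, in fit
IndexError: too many indices for array: array is 1-dimensional, but 2 were indexed
```

```bash
cat >> h.py <<'E'
from scipy.spatial.transform import Rotation as Q
YAW=np.radians(-5)
GOAL=np.array([[-np.cos(YAW),-np.sin(YAW),0],[-np.sin(YAW),np.cos(YAW),0],[0,0,-1]]).T.T
GOAL=np.column_stack([[-np.cos(YAW),-np.sin(YAW),0],[-np.sin(YAW),np.cos(YAW),0],[0,0,-1]])
def to(p):
    s=manip.get_state(); R=Q.from_quat(s["tcp_rot"])
    print("now",np.round(s["position"],4),"t",s["time"],"F",np.round(s["force"],1))
    print("shift cm tool",(R.inv().apply(np.array(p)-s["position"])*100).round(2),"turn deg",np.degrees((R.inv()*Q.from_matrix(GOAL)).as_rotvec()).round(2))
E
python3 - <<'E'
from h import *
T=np.load("top0.npy");S=np.load("side0.npy")
to([.452,.200,.231])
for n,A in(("T",T),("S",S)):
  q=A.reshape(-1,3); m=(q[:,0]>.05)&(q[:,0]<.6)&(q[:,1]>.27)&(q[:,1]<.9)&(q[:,2]>.09); q=q[m]
  for y in np.arange(.27,.9,.06):
    w=q[abs(q[:,1]-y-.03)<.03]; print(n,round(y,2),len(w),*(w.min(0).round(2),w.max(0).round(2)) if len(w) else '')
q=T[240:265,220:243].reshape(-1,3); q=q[q[:,2]>.012]; print("sun",q.min(0).round(3),q.max(0).round(3))
E
```

```text
now [0.2036 0.6429 0.2301] t 0.1 F [-0.1  0.8  0.7]
shift cm tool [-3.705e+01 -3.472e+01 -2.000e-02] turn deg [ -0.12  -0.02 -12.58]
T 0.27 3 [0.54 0.27 0.09] [0.54 0.27 0.1 ]
T 0.33 0
T 0.39 0
T 0.45 0
T 0.51 3 [0.19 0.57 0.29] [0.19 0.57 0.3 ]
T 0.57 2661 [0.09 0.57 0.09] [0.51 0.63 0.33]
T 0.63 3116 [0.1  0.63 0.09] [0.53 0.69 0.2 ]
T 0.69 49 [0.11 0.69 0.09] [0.53 0.71 0.19]
T 0.75 0
T 0.81 0
T 0.87 0
S 0.27 0
S 0.33 0
S 0.39 0
S 0.45 0
S 0.51 11 [0.18 0.57 0.29] [0.2  0.57 0.32]
S 0.57 3246 [0.05 0.57 0.09] [0.52 0.63 0.42]
S 0.63 1520 [0.05 0.63 0.09] [0.53 0.69 0.42]
S 0.69 726 [0.05 0.69 0.09] [0.53 0.75 0.34]
S 0.75 283 [0.06 0.75 0.1 ] [0.53 0.81 0.25]
S 0.81 36 [0.05 0.81 0.09] [0.52 0.84 0.19]
S 0.87 0
sun [0.396 0.112 0.012] [0.436 0.152 0.049]
```

>>> carry_out:
  steps:
    - [[-1.2,-3.8,0,0,0,0,1],[-1.2,-3.8,0,0,0,0,1],[-1.2,-3.8,0,0,0,0,1],[-1.2,-3.8,0,0,0,0,1],[-1.2,-3.8,0,0,0,0,1],[-3.1,-1.6,0,0,0,0,1],[-3.1,-1.6,0,0,0,0,1],[-3.1,-1.6,0,0,0,0,1],[-3.1,-1.6,0,0,0,0,1],[-3.1,-1.6,0,0,0,0,1],[-3.1,-1.6,0,0,0,0,1],[-3.1,-1.6,0,0,0,0,1]]

```text
time: 1.1
position: [0.3773, 0.2703, 0.2311]
tcp_rot: [0.153, 0.988, -0.0, -0.0]
force: [0.1, 0.2, -0.1]
width: 0.0001
gripper_force: 0.0
```

>>> carry_out:
  steps:
    - [[-3.1,-1.6,0,0,0,0,1],[-3.1,-1.6,0,0,0,0,1],[-3.1,-1.6,0,0,0,0,1],[0,0,0,0,0,-6.3,1],[0,0,0,0,0,-6.3,1],[0,0,0,0,0,0,1],[0,0,0,0,0,0,1]]

```text
time: 1.68
position: [0.4506, 0.1978, 0.2308]
tcp_rot: [0.045, 0.999, -0.0, -0.0]
force: [-0.6, -0.1, -0.1]
width: 0.0
gripper_force: 0.0
```

```bash
python3 -c "
from h import *
to([.452,.200,.042])"
```

```text
now [0.4506 0.1978 0.2308] t 1.6833 F [-0.6 -0.1 -0.1]
shift cm tool [-0.14  0.24 18.88] turn deg [-0.02 -0.05 -0.17]
```

>>> carry_out:
  steps:
    - [[0,0,3,0,0,0,1],[0,0,3,0,0,0,1],[0,0,3,0,0,0,1],[0,0,3,0,0,0,1],[0,0,3,0,0,0,1],[0,0,2,0,0,0,1],[0,0,1.9,0,0,0,1],[0,0,0,0,0,0,1],[0,0,0,0,0,0,1]]

```text
time: 2.43
position: [0.4494, 0.1981, 0.0413]
tcp_rot: [0.044, 0.999, -0.001, -0.001]
force: [0.1, -0.5, 0.3]
width: -0.0003
gripper_force: 0.0
```

>>> carry_out:
  steps:
    - [[-0.6,0,0,0,0,0,1],[-0.6,0,0,0,0,0,1],[-0.6,0,0,0,0,0,1],[-0.6,0,0,0,0,0,1],[-0.5,0,0,0,0,0,1],[-0.5,0,0,0,0,0,1],[-0.5,0,0,0,0,0,1],[-0.5,0,0,0,0,0,1],[-0.5,0,0,0,0,0,1],[-0.5,0,0,0,0,0,1],[0,0,0,0,0,0,1],[0,0,0,0,0,0,1]]

```text
time: 3.43
position: [0.5053, 0.1933, 0.0423]
tcp_rot: [0.044, 0.999, -0.0, 0.0]
force: [-0.7, 0.4, -0.1]
width: -0.0002
gripper_force: 0.0
```

>>> carry_out:
  steps:
    - [[-0.2,0,0,0,0,0,1],[-0.2,0,0,0,0,0,1],[-0.2,0,0,0,0,0,1],[0,0,0,0,0,0,1],[0,0,0,0,0,0,1]]

```text
time: 3.85
position: [0.5107, 0.1928, 0.0422]
tcp_rot: [0.043, 0.999, -0.0, 0.0]
force: [-0.8, -0.1, -0.7]
width: -0.0
gripper_force: 0.2
```

```bash
cat >> h.py <<'E'
def drawers(n="side"):
    im,d,A=cloud(n)
    for nm,yb in(("L",(.135,.255)),("R",(-.01,.11))):
        g=[]
        for y in np.arange(*yb,.006):
            r=[]
            for zb in((.05,.064),(.088,.1)):
                m=(abs(A[...,1]-y)<.004)&(A[...,2]>zb[0])&(A[...,2]<zb[1])&(A[...,0]>.44)&(A[...,0]<.56)
                r.append(np.sort(A[m][:,0])[0] if m.sum()>0 else np.nan)
            g.append((y,r[0],r[1]))
        g=np.array(g); print(n,nm,"panel",np.round(g[:,1],3),"rim",np.round(g[:,2],3))
    return im
E
python3 - <<'E'
from h import *
im=drawers("side"); im2=drawers("top")
cv2.imwrite("pics/s1.png",np.hstack([cv2.resize(im[130:270,170:340],None,fx=2.3,fy=2.3,interpolation=cv2.INTER_CUBIC),cv2.resize(im2[130:270,170:340],None,fx=2.3,fy=2.3,interpolation=cv2.INTER_CUBIC)]))
E
```

```text
side L panel [0.518 0.519 0.52  0.518 0.519 0.52  0.521 0.503 0.502 0.499 0.523 0.524
 0.525 0.526 0.538 0.528 0.528 0.53  0.53  0.539] rim [0.523 0.523 0.524 0.495 0.495 0.501 0.522 0.525 0.526 0.527 0.53  0.531
 0.53  0.531 0.531 0.532 0.533   nan   nan   nan]
side R panel [0.448 0.449 0.449 0.45  0.45  0.451 0.451 0.452 0.452 0.453 0.454 0.454
 0.454 0.455 0.455 0.456 0.457 0.457 0.458 0.458] rim [0.508 0.51  0.51  0.511 0.512 0.513 0.512 0.512 0.513 0.514 0.515 0.516
 0.515 0.515 0.516 0.517 0.518 0.519 0.52  0.52 ]
top L panel [0.519 0.533 0.536 0.533 0.533   nan   nan   nan   nan   nan   nan   nan
   nan   nan   nan   nan   nan   nan   nan   nan] rim [0.521 0.524 0.524 0.524 0.524   nan   nan   nan   nan   nan   nan   nan
   nan   nan   nan   nan   nan   nan   nan   nan]
top R panel [0.448 0.448 0.449 0.451 0.452 0.452 0.452 0.452 0.452 0.452 0.453 0.453
 0.453 0.456 0.456 0.456 0.456 0.459 0.459 0.459] rim [0.51  0.51  0.51  0.51  0.513 0.513 0.513 0.513 0.513 0.513 0.514 0.517
 0.516 0.517 0.517 0.517 0.517 0.517 0.52  0.52 ]
```

View pics/s1.png

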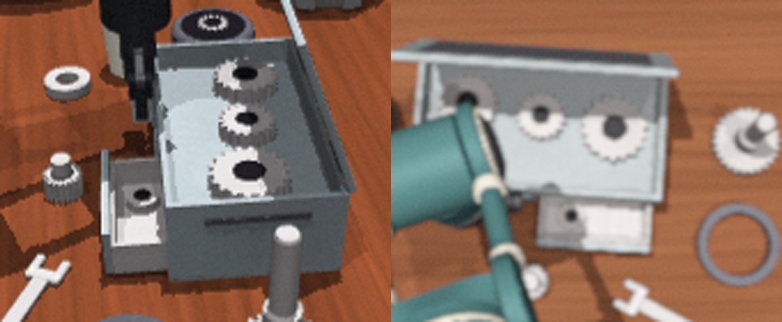

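In the crop, the fingertip at about (142,110) is on the left drawer front. That drawer is about 4 mm from flush, and the right drawer is still out. I'll keep pushing in small steps until the force rises.

>>> carry_out:
  steps:
    - [[-0.2,0,0,0,0,0,1],[-0.2,0,0,0,0,0,1],[0,0,0,0,0,0,1]]

```text
time: 4.2
position: [0.5124, 0.1925, 0.0417]
tcp_rot: [0.044, 0.999, -0.0, -0.002]
force: [-6.9, 1.1, 2.7]
width: -0.0001
gripper_force: 0.0
```

>>> carry_out:
  steps:
    - [[-0.1,0,0,0,0,0,1],[0,0,0,0,0,0,1]]

```text
time: 4.37
position: [0.5124, 0.1924, 0.0415]
tcp_rot: [0.043, 0.999, -0.0, -0.003]
force: [-9.4, 1.1, 4.0]
width: 0.0002
gripper_force: 0.0
```

>>> carry_out:
  steps:
    - [[1.5,0,0,0,0,0,1],[3,0,0,0,0,0,1],[0,0,-3.5,0,0,0,1],[0,0,-3.5,0,0,0,1],[0,0,0,0,0,0,1],[0,0,0,0,0,0,1]]

```text
time: 4.87
position: [0.4737, 0.1974, 0.1156]
tcp_rot: [0.043, 0.999, 0.001, 0.004]
force: [-0.0, 0.2, -1.3]
width: -0.0003
gripper_force: 0.0
```

```bash
python3 -c "
from h import *
to([.415,.053,.112])
drawers('side')"
```

```text
now [0.4737 0.1974 0.1156] t 4.8667 F [-0.   0.2 -1.3]
shift cm tool [  4.6  -14.89   0.28] turn deg [0.18 0.4  0.04]
side L panel [0.521 0.52  0.52  0.521 0.522 0.522 0.523 0.521 0.521 0.522 0.523 0.524
 0.525 0.526 0.527 0.528 0.529 0.529 0.541 0.529] rim [0.522 0.523 0.524 0.525 0.523 0.523 0.525 0.526 0.526 0.527 0.528 0.529
 0.528 0.528 0.529 0.529 0.53  0.531 0.532 0.533]
side R panel [0.448 0.449 0.45  0.45  0.45  0.451 0.451 0.452 0.453 0.453 0.454 0.454
 0.454 0.455 0.455 0.456 0.457 0.457 0.458 0.458] rim [0.509 0.509 0.51  0.511 0.512 0.512 0.512 0.513 0.513 0.514 0.515 0.516
 0.517 0.515 0.516 0.517 0.518 0.519 0.52  0.521]
```

>>> carry_out:
  steps:
    - [[1.2,-3.7,0,0,0,0,1],[1.2,-3.7,0,0,0,0,1],[1.2,-3.7,0,0,0,0,1],[1.0,-3.7,0,0,0,0,1],[0,0,0,0,0,0,1],[0,0,2.5,0,0,0,1],[0,0,2.5,0,0,0,1],[0,0,2.2,0,0,0,1],[0,0,0,0,0,0,1],[0,0,0,0,0,0,1]]

```text
time: 5.75
position: [0.41, 0.0528, 0.0384]
tcp_rot: [0.044, 0.999, -0.0, -0.003]
force: [0.6, 0.6, 0.2]
width: -0.0002
gripper_force: 0.0
```

```bash
python3 -c "
from h import *
to([.498,.047,.042])"
```

```text
now [0.41   0.0528 0.0384] t 5.75 F [0.6 0.6 0.2]
shift cm tool [-8.81  0.19 -0.4 ] turn deg [-0.05 -0.31  0.01]
```

>>> carry_out:
  steps:
    - [[-0.8,0,-0.3,0,0,0,1],[-0.8,0,0,0,0,0,1],[-0.8,0,0,0,0,0,1],[-0.8,0,0,0,0,0,1],[-0.8,0,0,0,0,0,1],[-0.8,0,0,0,0,0,1],[-0.8,0,0,0,0,0,1],[-0.8,0,0,0,0,0,1],[-0.6,0,0,0,0,0,1],[-0.6,0,0,0,0,0,1],[-0.4,0,0,0,0,0,1],[0,0,0,0,0,0,1]]

```text
time: 6.75
position: [0.4931, 0.0458, 0.0434]
tcp_rot: [0.043, 0.999, -0.0, 0.001]
force: [-0.3, -0.1, -0.6]
width: -0.0002
gripper_force: 0.0
```

>>> carry_out:
  steps:
    - [[-0.2,0,0,0,0,0,1],[-0.2,0,0,0,0,0,1],[-0.2,0,0,0,0,0,1],[0,0,0,0,0,0,1],[0,0,0,0,0,0,1]]

```text
time: 7.17
position: [0.498, 0.0454, 0.0433]
tcp_rot: [0.043, 0.999, -0.0, 0.0]
force: [0.0, -0.4, 0.3]
width: 0.0003
gripper_force: 0.2
```

>>> carry_out:
  steps:
    - [[-0.2,0,0,0,0,0,1],[-0.1,0,0,0,0,0,1],[0,0,0,0,0,0,1]]

```text
time: 7.42
position: [0.4998, 0.0452, 0.043]
tcp_rot: [0.043, 0.999, -0.0, -0.001]
force: [-5.1, -0.5, 1.8]
width: 0.0001
gripper_force: 0.0
```

>>> carry_out:
  steps:
    - [[-0.2,0,0,0,0,0,1],[0,0,0,0,0,0,1],[0,0,0,0,0,0,1]]

```text
time: 7.67
position: [0.4996, 0.0451, 0.0423]
tcp_rot: [0.043, 0.999, -0.0, -0.003]
force: [-8.3, 1.5, 3.3]
width: 0.0001
gripper_force: 0.0
```

>>> carry_out:
  steps:
    - [[1.5,0,0,0,0,0,1],[3,0,0,0,0,0,1],[3,0,0,0,0,0,1],[0,0,-3.5,0,0,0,1],[0,0,-3.5,0,0,0,1],[0,0,-3.5,0,0,0,1],[0,0,-3.5,0,0,0,1],[0,0,0,0,0,0,1]]

```text
time: 8.33
position: [0.4341, 0.0518, 0.1917]
tcp_rot: [0.043, 0.999, 0.001, 0.008]
force: [2.4, 0.9, 0.2]
width: 0.0003
gripper_force: 0.0
```

Run:
```python
from h import *
im=drawers("side"); im2=drawers("top")
cv2.imwrite("pics/s2.png",np.hstack([cv2.resize(i[130:270,170:340],None,fx=2.3,fy=2.3,interpolation=cv2.INTER_CUBIC) for i in(im,im2)]))
to([.71,.1,.33])
```

```text
side L panel [0.521 0.519 0.52  0.521 0.521 0.522 0.524 0.524 0.522 0.523 0.524 0.525
 0.525 0.526 0.527 0.539 0.529 0.529 0.53  0.529] rim [0.522 0.523 0.524 0.525 0.523 0.523 0.524 0.526 0.526 0.527 0.528 0.529
 0.53  0.528 0.528 0.53  0.531 0.531 0.532 0.533]
side R panel [0.507 0.508 0.509 0.508 0.508 0.509 0.51  0.509 0.509 0.51  0.511 0.512
 0.513 0.514 0.515 0.516 0.517 0.515 0.516 0.517] rim [0.509 0.509 0.51  0.511 0.512 0.513 0.512 0.513 0.513 0.514 0.515 0.516
 0.515 0.515 0.516 0.517 0.518 0.519 0.52  0.52 ]
top L panel [0.519 0.52  0.522 0.522 0.522 0.522 0.522 0.523 0.523 0.523 0.523 0.524
 0.526 0.526 0.526 0.527 0.529 0.529 0.529 0.529] rim [0.521 0.524 0.524 0.524 0.524 0.524 0.525 0.525 0.527 0.527 0.528 0.528
 0.528 0.528 0.529 0.529 0.531 0.531 0.531 0.532]
top R panel [0.523 0.527 0.524 0.524 0.53  0.522 0.522 0.525 0.511 0.511 0.511 0.511
 0.512 0.512 0.514 0.514 0.515 0.515 0.516 0.518] rim [0.51  0.513 0.51  0.51  0.513 0.513 0.513 0.513 0.513 0.513 0.514 0.516
 0.517 0.517 0.517 0.517 0.517 0.518 0.52  0.52 ]
now [0.4306 0.0516 0.186 ] t 8.4333 F [-1.   0.6 -0.3]
shift cm tool [-27.52   7.26 -14.2 ] turn deg [0.05 0.4  0.02]
```

View pics/s2.png

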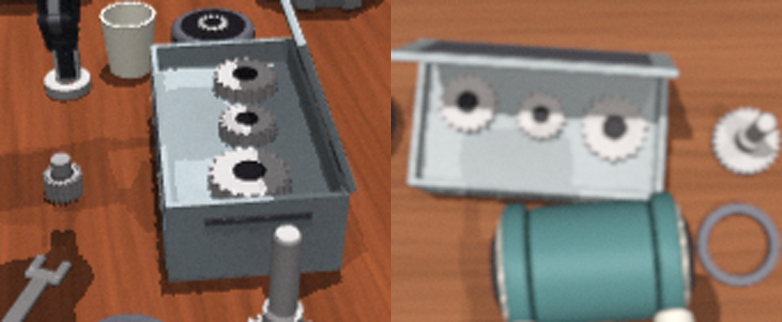

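Both drawers are flush in both views and the chest's rim hasn't moved. The lid is next: go over its edge, then come down behind it.

>>> carry_out:
  steps:
    - [[0,0,-3.6,0,0,0,1],[0,0,-3.6,0,0,0,1],[0,0,-3.6,0,0,0,1],[0,0,-3.6,0,0,0,1],[-3.0,0.8,0,0,0,0,1],[-3.0,0.8,0,0,0,0,1],[-3.0,0.8,0,0,0,0,1],[-3.0,0.8,0,0,0,0,1],[-3.0,0.8,0,0,0,0,1],[-3.0,0.8,0,0,0,0,1],[-3.0,0.8,0,0,0,0,1],[-3.0,0.8,0,0,0,0,1]]

```text
time: 9.43
position: [0.6738, 0.0946, 0.3241]
tcp_rot: [0.043, 0.999, -0.0, -0.002]
force: [-0.1, 0.6, -0.7]
width: 0.0001
gripper_force: 0.0
```

>>> carry_out:
  steps:
    - [[-3.0,0.8,0,0,0,0,1],[0,0,0,0,0,0,1],[0,0,0,0,0,0,1]]

```text
time: 9.68
position: [0.7037, 0.0998, 0.3225]
tcp_rot: [0.043, 0.999, -0.0, -0.003]
force: [-0.3, 0.5, 0.1]
width: 0.0001
gripper_force: 0.0
```

```bash
python3 -c "
from h import *
to([.70,.104,.235])"
```

```text
now [0.7037 0.0998 0.3225] t 9.6833 F [-0.3  0.5  0.1]
shift cm tool [0.36 0.39 8.75] turn deg [-0.07 -0.33  0.03]
```

>>> carry_out:
  steps:
    - [[0,0.4,2.8,0,0,0,1],[0,0,2.8,0,0,0,1],[0,0,2.7,0,0,0,1],[0,0,0,0,0,0,1],[1.0,0,0,0,0,0,1],[1.0,0,0,0,0,0,1],[1.0,0,0,0,0,0,1],[1.0,0,0,0,0,0,1],[0,0,0,0,0,0,1],[0,0,0,0,0,0,1]]

```text
time: 10.52
position: [0.6637, 0.1075, 0.2463]
tcp_rot: [0.043, 0.999, 0.0, 0.002]
force: [0.3, 0.6, -0.7]
width: 0.0
gripper_force: 0.0
```

>>> carry_out:
  steps:
    - [[0.8,0,0.4,0,0,0,1],[0.8,0,0.5,0,0,0,1],[0.6,0,0.5,0,0,0,1],[0.9,0,0.5,0,0,0,1],[0.9,0,0.5,0,0,0,1],[0.8,0,0.5,0,0,0,1],[0,0,0,0,0,0,1]]

```text
time: 11.1
position: [0.6133, 0.1115, 0.2133]
tcp_rot: [0.043, 0.999, -0.0, -0.002]
force: [-0.3, 0.1, -0.6]
width: -0.0002
gripper_force: 0.0
```

Run:
```python
from h import *
im,d,A=cloud("side")
cv2.imwrite("pics/s3.png",cv2.resize(im[50:270,150:370],None,fx=2.3,fy=2.3))
to([.593,.107,.198])
```

```text
now [0.614  0.1115 0.2137] t 11.15 F [-0.3  0.5 -0.8]
shift cm tool [ 2.05 -0.63  1.58] turn deg [-0.04 -0.19  0.04]
```

View pics/s3.png

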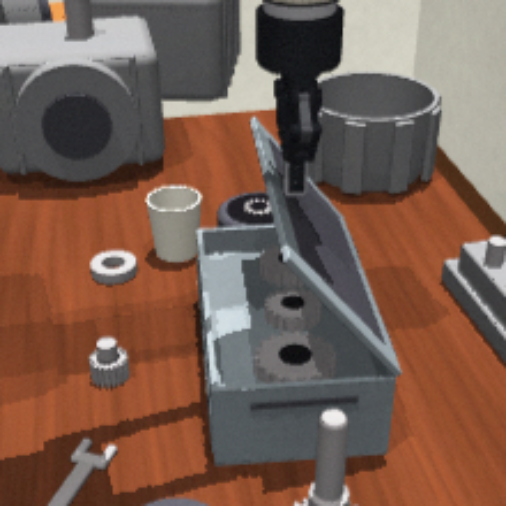

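The fingertip at (295,190) is on the lid's outer face, and the lid has swung to about 50°. I'll continue along the arc.

>>> carry_out:
  steps:
    - [[0.7,0,0.5,0,0,0,1],[0.7,0,0.5,0,0,0,1],[0.7,0,0.6,0,0,0,1],[0.6,0,0.8,0,0,0,1],[0.6,0,0.8,0,0,0,1],[0.6,0,0.8,0,0,0,1],[0.4,0,0.9,0,0,0,1],[0.4,0,0.9,0,0,0,1],[0.4,0,0.9,0,0,0,1],[0,0,0,0,0,0,1],[0,0,0,0,0,0,1]]

```text
time: 12.07
position: [0.5641, 0.1157, 0.1469]
tcp_rot: [0.043, 0.999, -0.0, -0.001]
force: [-0.0, -0.5, 1.5]
width: 0.0004
gripper_force: 0.0
```

```bash
python3 -c "
from h import *
to([.5525,.113,.1085])"
```

```text
now [0.5641 0.1157 0.1469] t 12.0667 F [-0.  -0.5  1.5]
shift cm tool [ 1.13 -0.37  3.84] turn deg [-0.04 -0.13  0.03]
```

>>> carry_out:
  steps:
    - [[0.3,0,0.7,0,0,0,1],[0.3,0,0.7,0,0,0,1],[0.2,0,0.7,0,0,0,1],[0.2,0,0.6,0,0,0,1],[0.1,0,0.6,0,0,0,1],[0,0,0.5,0,0,0,1],[0,0,0,0,0,0,1],[0,0,0,0,0,0,1]]

```text
time: 12.73
position: [0.5534, 0.1167, 0.1094]
tcp_rot: [0.043, 0.999, -0.0, -0.001]
force: [-0.1, -0.3, -0.3]
width: 0.0001
gripper_force: 0.0
```

>>> carry_out:
  steps:
    - [[0,0,0.3,0,0,0,1],[0,0,0.2,0,0,0,1],[0,0,0.2,0,0,0,1],[0,0,0,0,0,0,1]]

```text
time: 13.07
position: [0.5544, 0.1169, 0.1036]
tcp_rot: [0.043, 0.999, 0.0, 0.0]
force: [-1.9, 0.2, 1.4]
width: -0.0
gripper_force: 1.2
```

>>> carry_out:
  steps:
    - [[0,0,0.2,0,0,0,1],[0,0,0.1,0,0,0,1],[0,0,0,0,0,0,1],[0,0,0,0,0,0,1]]

```text
time: 13.4
position: [0.5545, 0.1169, 0.1034]
tcp_rot: [0.043, 0.999, 0.0, 0.0]
force: [-8.7, -0.8, 18.5]
width: -0.0001
gripper_force: 9.0
```

>>> carry_out:
  steps:
    - [[0,0,-0.5,0,0,0,1],[0,0,-3,0,0,0,1],[0,0,-3.5,0,0,0,1],[0,0,-3.5,0,0,0,1],[0,0,-3,0,0,0,1],[0,0,0,0,0,0,1],[0,0,0,0,0,0,1],[0,0,0,0,0,0,1]]

```text
time: 14.07
position: [0.5538, 0.1167, 0.2346]
tcp_rot: [0.043, 0.999, -0.0, -0.0]
force: [0.0, 0.2, -0.3]
width: 0.0004
gripper_force: 0.0
```

Run:
```python
from h import *
im=drawers("side")
cv2.imwrite("pics/s4.png",cv2.resize(im[50:310,130:370],None,fx=2.2,fy=2.2))
im,d,A=cloud("side")
m=(A[...,0]>.55)&(A[...,0]<.67)&(A[...,1]>0)&(A[...,1]<.2)&(A[...,2]>.08)&(A[...,2]<.14); q=A[m]
print(np.linalg.lstsq(np.c_[q[:,:2],np.ones(len(q))],q[:,2],rcond=None)[0],q[:,2].mean(),len(q))
m=(A[...,0]>.5)&(A[...,0]<.54)&(A[...,1]>0)&(A[...,1]<.2)&(A[...,2]>.08)&(A[...,2]<.14); print("edge z",np.median(A[m],0),A[m][:,2].max())
```

```text
side L panel [0.521 0.519 0.52  0.52  0.521 0.523 0.523 0.524 0.522 0.523 0.523 0.524
 0.525 0.527 0.527 0.528 0.529 0.53  0.53  0.528] rim [  nan 0.536   nan 0.533 0.523 0.523   nan   nan   nan 0.533   nan   nan
 0.527 0.528 0.534 0.53  0.53    nan   nan 0.555]
side R panel [0.508 0.508 0.507 0.507 0.508 0.509 0.51  0.509 0.509 0.51  0.511 0.512
 0.513 0.514 0.515 0.515 0.517 0.515 0.515 0.517] rim [0.509   nan   nan 0.512   nan 0.511 0.512   nan 0.551 0.533   nan   nan
 0.515 0.515 0.535   nan   nan   nan   nan 0.519]
[-0.00207678  0.00040991  0.10362809] 0.10239942514982787 2377
edge z [0.52825086 0.0694071  0.10177117] 0.10430800130483187
```

View pics/s4.png

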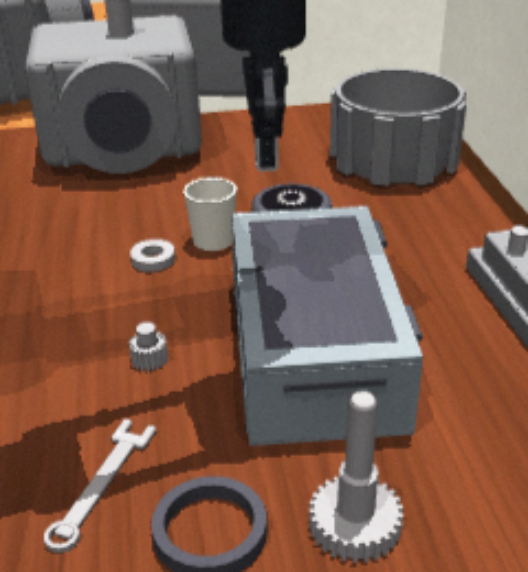

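The picture shows the lid flat on the rim (corners roughly (240,215) to (420,360)) at 102–103 mm with no tilt. The drawers are flush, the bystanders are undisturbed and the gripper is clear above.

```bash
python3 -c "
from rig import manip
print(manip.finish_job())"
```

```text
the job is handed in; nothing more can be done
None
```

I handed the job in with both drawers pushed home and then the lid shut flat; the last camera check showed the chest and the gearbox parts where they started, but the hand-in gave no verdict.

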